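Turn a tablet-mould peg plate over with a cranked lifter

TASK

The peg plate of the tablet mould is lying on its pegs in the low front bay of the turning board. Take the cranked lifter from its stand, slide its foot under the plate's front edge and tip the plate over the step, so that it lies flat on the raised deck with its pegs pointing up; keep your fingers off the plate and do not press the lifter hard on the board. Then put the lifter back in its stand as it was, and do not disturb the spice jar, the blue-and-white jar or the brass weight.

Things in the scene. Friction and masses are not known exactly. Their poses are not given: they have to be found in the camera images.
- board: fixed wooden turning board, 230 x 124 mm. Origin on the table under the middle of the step; x points from the bay over the step to the deck. Bay: x -125 to 0 mm, floor 6 mm above the table, open at its front. Side walls: inner faces at y = +-54 mm, tops 26 mm above the table, from x = -80 to 105 mm
- board_step (a point): middle of the step's top edge: the upright step face is at this x and 10 mm high; behind it the deck, 16 mm above the table, runs 97 mm to a low rim. Axes as the board
- plate_centre (a point): middle of the loose aluminium plate's slab, 66 (x) x 80 (y) x 8 mm, about 0.12 kg. z points away from the pegs (up at the start). It lies on its pegs in the bay, 2 to 14 mm short of the step and roughly square to it, and slides easily
- peg_plate: the same plate; origin 9 mm below plate_centre on its z, level with the peg ends. 12 steel pegs, 10 mm diameter, stand 5 mm out of the slab: rows of 4 at x = -16, 0, 16 mm (y = -27, -9, 9, 27 mm). So under its front edge there is a gap 5 mm high, 12 mm deep up to the pegs
- lifter_grip (a point): middle of the lifter's wooden handle: 74 mm long along a slope leaning back (to -x) 35 deg from vertical when the foot is flat, 14 mm thick in the plane of the slope, 18 mm wide (y). It is 79 mm behind the heel and 112 mm above the foot's underside. Frame as the lifter's
- lifter: loose cranked steel lifter, 0.09 kg. Origin under its heel; z is upright when the foot is flat. The foot, 26 mm wide, 2.5 mm thick, runs 41 mm forward (x) from heel to tip; the shaft, 10 mm wide, rises backward from the heel to the handle
- lifter_tip (a point): front end of the lifter's foot, half-way through its 2.5 mm thickness; axes as the lifter
- stand: fixed stand: base 150 x 70 mm, 8 mm thick. The foot lies flat on it between low fences (3.5 mm free each side), 1 mm short of a sloping toe stop, 6 mm high; the shaft leans in a steel saddle open at the top, 80 mm up the slope, 4 mm free each side. Origin on the table under the heel; x along the foot, away from the leaning handle
- stand_home (a point): where lifter_grip is when the lifter stands home in its stand; axes of the stand
- stand_toe (a point): where lifter_tip is when the lifter stands home in its stand
- spice: loose glass spice jar with a dark cap, 44 mm across, 105 mm tall, origin at the centre of its underside; leave it alone
- jar: loose blue-and-white jar, 59 mm across, 76 mm tall, origin at the centre of its underside; leave it alone
- weight: loose brass weight, 36 mm across, 42 mm tall, origin at the centre of its underside; leave it alone
Things that resemble listed ones, but are neither listed nor needed, are in the scene too. There is more than one size of the stand; the one meant has the size given above.

How it is judged:
On the way, in this order (a step that is already met when the one before it is completed fails the run):
1. the lifter, out of its stand, holds the plate up by an edge, tilted 25 deg or more (angle between plate_centre's own z axis and vertical above 0.44 rad and contact force between lifter and peg_plate above 0.1 N and distance between lifter_grip and stand_home above 0.05 m), for 0.2 s.
2. the plate lies flat on the deck, pegs up (angle between plate_centre's own z axis and vertical above 3.08 rad and x of plate_centre in the frame of board above 0.002 m and linear speed of peg_plate below 0.02 m/s), for 0.2 s.
At the end, for the whole second after the job is handed in: The plate lies flat (within 3.5 deg) on the deck with its pegs up, its centre 2 to 75 mm behind the step and 17 to 23 mm above the table; the lifter is at rest home in its stand (handle within 15 mm, tip within 12 mm of home) (all of step 2 and x of plate_centre in the frame of board below 0.075 m and z of plate_centre in the frame of board between 0.017 and 0.023 m and linear speed of lifter below 0.02 m/s and distance between lifter_grip and stand_home below 0.015 m and distance between lifter_tip and stand_toe below 0.012 m); the robot touches nothing.
It fails at once if the fingers touch the plate (contact force between the fingers and peg_plate above 0.5 N).
It fails at once if the lifter is pressed on the board with more than 60 N (contact force between lifter and board above 60 N).
It fails at once if spice jar, jar or weight moved more than 20 mm (distance of any of spice, jar, weight from where it was at the start of the episode above 0.02 m).
It also fails if it takes over 61 s, if anything falls off the work surface, if the arm or the gripper's body presses on something with over 40 N, if the wrist force passes 120 N, or if a joint passes its speed limit or range.

ROBOT

A 6-joint arm with a two-finger parallel gripper is mounted at the origin on a cart in front of the work surface, level with it; the furniture and walls round the work are solid. World frame = base frame: x ahead of the robot, y to its left, z up, the work surface at z = 0. Lengths are in m, angles in rad, forces in N, time in s.
With the tool pointing down it reaches from about 0.35 to 0.975 m from the base axis. Payload 4.9 kg.
Tool frame: the origin (TCP) lies at the very end of the fingers, on their centre line; the grasp point (between the pads) lies behind it (manip.pinch_z is the y of the grasp point in the tool frame, in m); y points along the fingers, x is the direction in which the jaws open and shut, and the axes are right-handed (so a half turn about y gives the same grasp; the last joint's range is limited). The gripper opens to 85 mm and grips with 20 to 120 N. Pads are 22 mm wide; open, the fingers measure 114 mm over their backs; the gripper's body (76 mm by 85 mm) begins 54 mm behind the grasp point. The pads swing forward as they close: fully open they stand 13 mm farther back than shut.
Start: joints at [-1.253, 0.053, 1.613, -0, 1.476, -0.119], TCP at [0.264, -0.566, 0.231] pointing down, gripper open.
Joint ranges: [-3.01, 3.01], [-1.01, 2.22], [0.06, 2.58], [-1.02, 4.17], [0.09, 2.62], [-3.14, 3.14]. Speed limits (rad/s): [2.57, 2.57, 3.14, 3.14, 3.14, 3.14].

INTERFACE

Orientations are given as a unit quaternion [w, x, y, z].
In Python, from plant import manip gives the robot as it stands.
- The arm moves only by the tool drive_tool, never from a script. Its argument "motion" is a list of rows, each a list of 3 entries, a list of its own where there are three numbers: the shift along the tool's x, y, z in units of 25 mm (1.0 is 25 mm), then the turn, a rotation vector about the tool's x, y, z in units of 5 degrees (1.0 is 5 degrees), then the closure, from -1 (fully open) to 1 (shut). A call has 1 to 12 rows; each row shifts and turns the commanded pose from where the row before left it, along the tool's axes as they then stand; what a row does not reach is not made up. A row lasts 1/10 s, in which the tool goes at most 50 mm and 8.59 degrees, less where a joint would pass 70% of its speed; a pose out of reach is approached as far as the arm can. A call is refused whole if a number of a shift passes 1 or a number of a turn 1, either way. A call with a gripper value outside its range is refused whole. The fingers move at their own pace and stop on an object; the grip force is fixed at half the most. Time passes only in rows, so rows that do not move let the fingers close. It gives the time, the measured TCP pose, the force and the opening at its end, in the units of the state.
- manip.state(): the state, without advancing time (a new reading comes with each control period).
- manip.grab_frame(name): name is "scene" or "side" or "wrist"; returns a dict with "img" (384x512x3 uint8, blue, green, red), "range_z" (384x512 float32, m along the optical axis (not along the pixel's ray), 0 where there is no reading), "camera_matrix" (3x3 intrinsics, pixels), "world_from_camera" (4x4, takes a point from camera to world coordinates); the wrist camera has in their place "T_tool_cam" (4x4, takes a point from camera to tool coordinates, whose origin is the TCP and whose axes are the tool frame's). Camera axes: x right, y down, z forward; pixel columns grow to the right and rows downward; lengths in m; the calibration is good to about 2 mm. A picture is of the moment at which its call begins: read the wrist's pose just before it.
- manip.job_done(): hands the job in, once; it reports no verdict.
The state is a dict: "time": time; "joint_pos": joint angles; "joint_vel": joint speeds; "joint_efforts": joint torques, N m; "tool_pos": TCP position; "tool_rot": TCP orientation; "contact_force": force on the tool from outside, world axes, zero at the start; "ft_torque": the same for the moment, N m; "gripper_width": opening from 0.0 (shut) to 1.0 (fully open).
Only numpy, scipy, OpenCV 4.12 (cv2) and the standard library are available. Lean on these libraries where they do the work, as an engineer would, in place of code of your own. Each camera call takes 0.05 s, during which the arm holds its last target. There are 200 camera calls.

## Working session

There is one attempt and no reset: what is moved stays moved. The work goes in short steps, Python scripts to look and compute and a tool call to move; the robot and the scene stay as the last step left them, time stands still between calls to the robot, and variables do not carry over. Pictures are saved under pics/ and viewed, about 8 in all and at most 12, crops included, and the job is handed in when it is done.

Besides the shell and the picture viewer there is one more tool, called after "Request:" in YAML: its name, and indented under it one key for each argument. drive_tool: Moves the arm, as the interface text tells. Its arguments: {"type":"object","properties":{"motion":{"type":"array","items":{"type":"array"}}},"required":["motion"]}

```bash
ls; mkdir -p pics; cat > h.py <<'E'
import numpy as np, cv2
from scipy.spatial.transform import Rotation as R
from plant import manip
def T_tool():
    s=manip.state(); T=np.eye(4); q=s['tool_rot']; T[:3,:3]=R.from_quat([q[1],q[2],q[3],q[0]]).as_matrix(); T[:3,3]=s['tool_pos']; return T
def grab(n):
    T=T_tool(); f=manip.grab_frame(n)
    f['W']=T@f['T_tool_cam'] if n=='wrist' else f['world_from_camera']
    d=f['range_z']; K=f['camera_matrix']; v,u=np.mgrid[:384,:512]
    P=np.stack([(u-K[0,2])/K[0,0]*d,(v-K[1,2])/K[1,1]*d,d],-1)
    f['P']=P@f['W'][:3,:3].T+f['W'][:3,3]; f['P'][d==0]=np.nan
    return f
E
python3 - <<'E'
from h import *
import pickle
print(manip.state(), manip.pinch_z)
ims=[]
for n in ['scene','side','wrist']:
    f=grab(n); pickle.dump(f,open(n+'.pkl','wb')); cv2.imwrite(f'pics/{n}0.png',cv2.resize(f['img'],(800,600)) if n!='wrist' else f['img']); print(n,f['W'].round(3).tolist(),f['camera_matrix'].tolist())
E
```

```text
pics
{'time': 0.0, 'joint_pos': array([-1.25300672e+00,  5.33554322e-02,  1.61426550e+00, -3.05455038e-05,
        1.47601378e+00, -1.18996263e-01]), 'joint_vel': array([ 4.60274284e-04,  6.64129546e-04, -2.53127315e-04, -6.03622916e-05,
        3.28049058e-03,  6.77027416e-04]), 'joint_efforts': array([-1.36264807e-03, -3.93678117e+01, -3.70178640e+01, -2.14843853e-04,
        7.01169643e-03,  6.19955287e-06]), 'tool_pos': array([ 0.26419431, -0.56573603,  0.23008093]), 'tool_rot': array([ 0.59690321, -0.59600518,  0.38035734, -0.37922641]), 'contact_force': array([-0.0407544 ,  0.61616072,  0.10818427]), 'ft_torque': array([-0.05211333, -0.00747126,  0.01825746]), 'gripper_width': 0.9989914756884534} -0.0187
scene [[-0.513, -0.374, 0.773, -0.279], [-0.858, 0.24, -0.454, 0.517], [-0.015, -0.896, -0.444, 0.602], [0.0, 0.0, 0.0, 1.0]] [[347.88421731581025, 0.0, 252.03128905849823], [0.0, 347.88421731581025, 189.16168714708203], [0.0, 0.0, 1.0]]
side [[0.967, -0.143, 0.209, 0.362], [-0.253, -0.564, 0.786, -0.909], [0.006, -0.813, -0.582, 0.751], [0.0, 0.0, 0.0, 1.0]] [[354.1417533171546, 0.0, 256.1426325019392], [0.0, 354.1417533171546, 190.8277064761832], [0.0, 0.0, 1.0]]
wrist [[0.422, -0.867, -0.265, 0.332], [-0.906, -0.404, -0.122, -0.535], [-0.001, 0.292, -0.957, 0.373], [0.0, 0.0, 0.0, 1.0]] [[286.4021756805517, 0.0, 251.63123274087488], [0.0, 286.4021756805517, 191.22503183133153], [0.0, 0.0, 1.0]]
```

View pics/scene0.png

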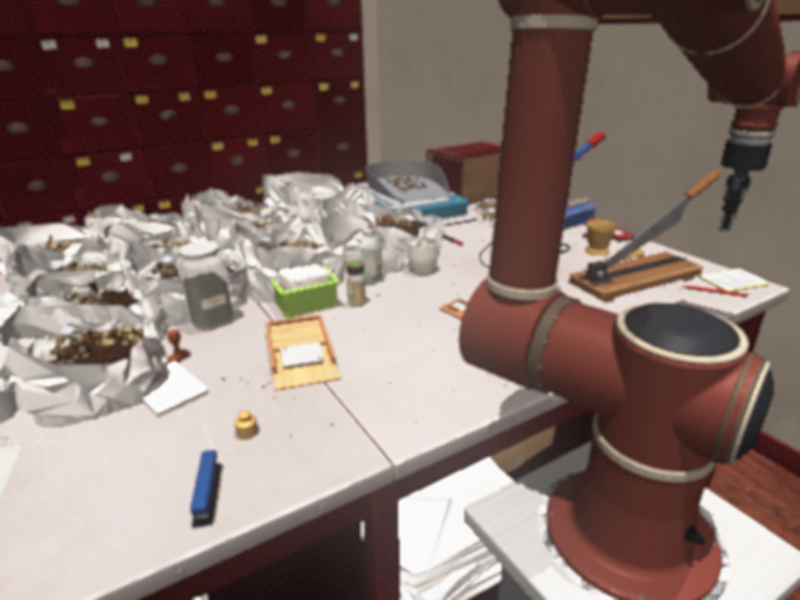

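View pics/side0.png

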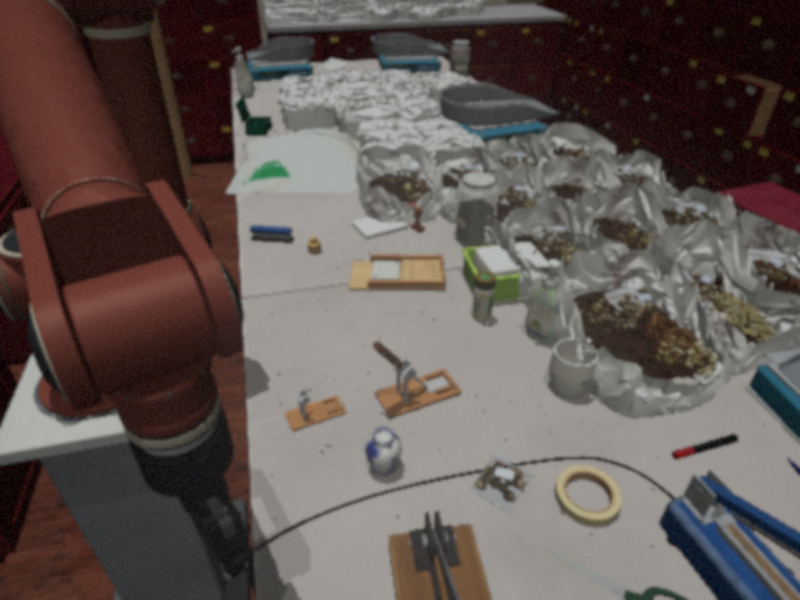

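Both views show the turning board (side view ~(400,272)) with the pale plate at (385,270). The lifter stands at (418,390), next to a small decoy stand at (315,412). The spice jar is at (483,295), the jar at (383,450) and the weight at (314,245). Next I'll measure with range points.

```bash
python3 - <<'E'
from h import *
import pickle
f=pickle.load(open('side.pkl','rb')); P=f['P']; im=f['img']
hsv=cv2.cvtColor(im,cv2.COLOR_BGR2HSV)
s=512/800
for n,(u,v) in dict(table=(300,330),board=(425,270),plate=(385,270),spice=(483,280),jar=(383,435),weight=(314,243),handle=(385,352),standL=(390,408),standR=(455,380)).items():
    print(n,P[int(v*s*384/384/1.0) if 0 else int(v*384/600),int(u*s)].round(3))
def rect(name,u0,v0,u1,v1,zlo,zhi,lo=(5,80,80),hi=(25,255,255)):
    m=cv2.inRange(hsv,np.array(lo),np.array(hi))>0
    b=np.zeros_like(m); b[int(v0*.64):int(v1*.64),int(u0*.64):int(u1*.64)]=1
    m&=b&(P[...,2]>zlo)&(P[...,2]<zhi)
    p=P[m][:,:2].astype(np.float32); r=cv2.minAreaRect(p); print(name,m.sum(),r,cv2.boxPoints(r).round(3).tolist(), np.nanmedian(P[m][:,2]))
rect('board',340,245,455,300,-.005,.04)
rect('stand',365,365,470,420,-.003,.015)
rect('plate',360,255,410,285,.005,.04,(0,0,100),(180,60,255))
w=im[int(215*.64):int(300*.64),int(230*.64):int(520*.64)]
w2=im[int(325*.64):int(440*.64),int(270*.64):int(480*.64)]
a=cv2.resize(w,(800,int(800*w.shape[0]/w.shape[1])),interpolation=cv2.INTER_CUBIC)
b=cv2.resize(w2,(600,int(600*w2.shape[0]/w2.shape[1])),interpolation=cv2.INTER_CUBIC); b=cv2.copyMakeBorder(b,0,0,0,200,0)
c=np.vstack([a,b])
cv2.imwrite('pics/crop.png',cv2.resize(c,None,fx=min(1,600/c.shape[0]),fy=min(1,600/c.shape[0])))
m=np.zeros((384,512),bool); m[int(335*.64):int(415*.64),int(365*.64):int(470*.64)]=1
m&=(P[...,2]>.03)
p=P[m]; o=np.argsort(p[:,2]); print(p[o][::12].round(3).tolist())
E
```

```text
table [0.393 0.043 0.002]
board [0.717 0.189 0.016]
plate [0.618 0.207 0.021]
spice [ 0.78  -0.014  0.105]
jar [ 0.489 -0.331  0.061]
weight [0.462 0.357 0.033]
handle [ 0.518 -0.221  0.136]
standL [ 0.523 -0.23   0.009]
standR [ 0.665 -0.183  0.   ]
board 924 ((0.6468377113342285, 0.19626836478710175), (0.1259002685546875, 0.22359590232372284), 74.87005615234375) [[0.5220000147819519, 0.16500000655651093], [0.7379999756813049, 0.10599999874830246], [0.7710000276565552, 0.2280000001192093], [0.5550000071525574, 0.28600001335144043]] 0.017210708429209576
stand 629 ((0.5838001370429993, -0.20198222994804382), (0.1443093717098236, 0.07131414115428925), 10.528170585632324) [[0.5059999823570251, -0.18000000715255737], [0.5189999938011169, -0.25], [0.6610000133514404, -0.2240000069141388], [0.6480000019073486, -0.15399999916553497]] 0.008771412817311974
plate 235 ((0.6196086406707764, 0.21738898754119873), (0.10165990144014359, 0.07100562751293182), 75.53668212890625) [[0.5730000138282776, 0.1770000010728836], [0.640999972820282, 0.1589999943971634], [0.6669999957084656, 0.257999986410141], [0.5979999899864197, 0.2750000059604645]] 0.019975666061030406
[[0.547, -0.193, 0.03], [0.552, -0.22, 0.035], [0.583, -0.205, 0.04], [0.582, -0.207, 0.047], [0.576, -0.207, 0.052], [0.547, -0.195, 0.059], [0.562, -0.223, 0.066], [0.563, -0.22, 0.071], [0.563, -0.221, 0.075], [0.564, -0.194, 0.077], [0.549, -0.218, 0.079], [0.55, -0.216, 0.082], [0.561, -0.196, 0.084], [0.564, -0.196, 0.087], [0.566, -0.217, 0.089], [0.544, -0.214, 0.099], [0.532, -0.218, 0.105], [0.529, -0.22, 0.111], [0.526, -0.222, 0.118], [0.532, -0.218, 0.124], [0.52, -0.223, 0.13], [0.514, -0.225, 0.137], [0.518, -0.22, 0.142], [0.506, -0.227, 0.147], [0.51, -0.223, 0.15], [0.507, -0.21, 0.153]]
```

View pics/crop.png

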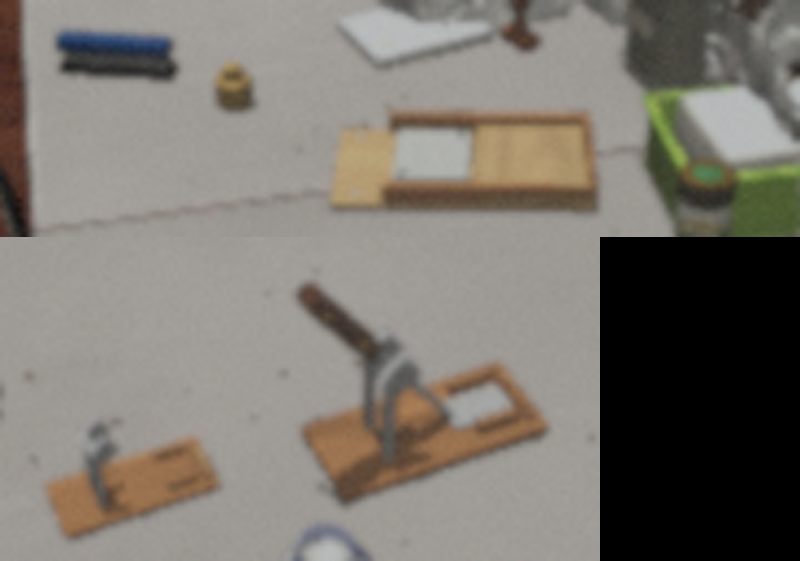

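Request:
drive_tool:
  motion:
    - [[-0.5, -0.3, 0.95], [0, 0, 0], -1]
    - [[-0.5, -0.3, 0.95], [0, 0, 0], -1]
    - [[-0.5, 0, 0.95], [0, 0, 0], -1]
    - [[-0.5, 0, 0.95], [0, 0, 0], -1]
    - [[-0.5, 0, 0.95], [0, 0, 0], -1]
    - [[-0.5, 0, 0.95], [0, 0, 0], -1]
    - [[-0.5, 0, 0.95], [0, 0, 0], -1]
    - [[-0.5, 0, 0.95], [0, 0, 0], -1]
    - [[-0.5, 0, 0.95], [0, 0, 0], -1]
    - [[-0.5, 0, 0.95], [0, 0, 0], -1]
    - [[-0.5, 0, 0.95], [0, 0, 0], -1]
    - [[-0.5, 0, 0.95], [0, 0, 0], -1]

```text
time: 1.35
tool_pos: [0.4596, -0.3087, 0.2459]
tool_rot: [0.596, -0.596, 0.38, -0.38]
contact_force: [0.6, 0.4, -0.2]
gripper_width: 1.002
```

Request:
drive_tool:
  motion:
    - [[-0.5, 0, 0.9], [0, 0, 0], -1]
    - [[-0.5, 0, 0.9], [0, 0, 0], -1]
    - [[-0.5, 0, 0.9], [0, 0, 0], -1]
    - [[-0.5, 0, 0.9], [0, 0, 0], -1]
    - [[0, 0, 0], [0, 1, 0], -1]
    - [[0, 0, 0], [0, 1, 0], -1]
    - [[0, 0, 0], [0, 0.9, 0], -1]
    - [[0, 0, 0], [0, 0, 0], -1]
    - [[0, 0, 0], [0, 0, 0], -1]

```text
time: 2.25
tool_pos: [0.5195, -0.2264, 0.246]
tool_rot: [-0.544, 0.544, -0.452, 0.451]
contact_force: [0.2, 0.2, 0.4]
gripper_width: 1.0
```

```bash
python3 - <<'E'
from h import *
import pickle
T=T_tool(); print(T.round(3).tolist())
f=grab('wrist'); pickle.dump(f,open('w1.pkl','wb')); cv2.imwrite('pics/w1.png',cv2.resize(f['img'],(800,600)))
E
```

```text
[[0.184, -0.0, 0.983, 0.519], [-0.983, 0.0, 0.184, -0.226], [-0.0, -1.0, -0.0, 0.246], [0.0, 0.0, 0.0, 1.0]]
```

View pics/w1.png

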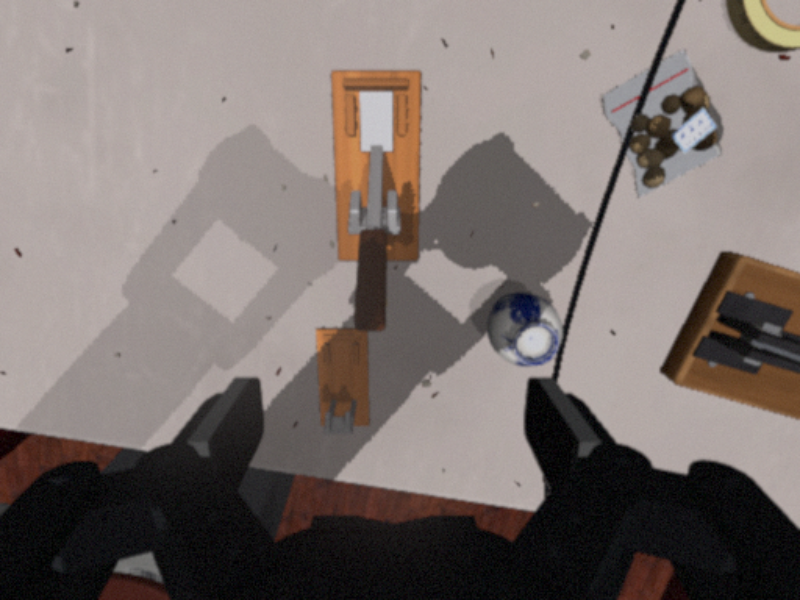

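The wrist view shows the handle around (372,280), the foot at (376,120), the saddle at (375,213) and the jar well to the right at (525,328). I'll measure the handle line and the foot.

```bash
cat >> h.py <<'E'
def cast(f,u,v,z):
    K=f['camera_matrix']; d=f['W'][:3,:3]@np.array([(u-K[0,2])/K[0,0],(v-K[1,2])/K[1,1],1]); o=f['W'][:3,3]
    return o+d*(z-o[2])/d[2]
E
python3 - <<'E'
from h import *
import pickle
f=pickle.load(open('w1.pkl','rb')); P=f['P']; hsv=cv2.cvtColor(f['img'],cv2.COLOR_BGR2HSV)
T=np.array([[0.184,0,.983,.519],[-.983,0,.184,-.226],[0,-1,0,.246],[0,0,0,1]])
def box(u0,v0,u1,v1):
    b=np.zeros((384,512),bool); b[int(v0*.64):int(v1*.64),int(u0*.64):int(u1*.64)]=1; return b
m=box(340,225,400,335)&(P[...,2]>.09)
p=P[m]; c=np.median(p,0); 
_,_,V=np.linalg.svd(p-p.mean(0)); print('handle',m.sum(),p.mean(0),V[0],p.min(0),p.max(0))
# foot
m=box(350,80,405,155)&(hsv[...,1]<60)&(hsv[...,2]>110)
r=cv2.minAreaRect(np.array([cast(f,u,v,.0105)[:2] for v,u in np.argwhere(m)],np.float32)); print('foot',m.sum(),r,np.median(P[m],0),cv2.boxPoints(r).tolist())
# stand base
m=box(320,60,430,265)&(hsv[...,1]>110)&(P[...,2]<.016)&(P[...,2]>.003)
r=cv2.minAreaRect(np.array([cast(f,u,v,.008)[:2] for v,u in np.argwhere(m)],np.float32)); print('stand',r,cv2.boxPoints(r).tolist(),np.median(P[m],0))
E
```

```text
handle 1233 [ 0.52454027 -0.2122239   0.1292343 ] [-0.59837966 -0.10988084  0.79364222] [ 0.49775326 -0.22487989  0.09007376] [ 0.55005337 -0.19956531  0.15374072]
foot 852 ((0.619944155216217, -0.19431672990322113), (0.04597599059343338, 0.02578183263540268), 10.542824745178223) [nan nan nan] [[0.5949855446815491, -0.18584954738616943], [0.5997028946876526, -0.2111961543560028], [0.644902765750885, -0.20278391242027283], [0.6401854157447815, -0.17743730545043945]]
stand ((0.5836633443832397, -0.20121246576309204), (0.1470346599817276, 0.06828928738832474), 10.66124153137207) [[0.5050982236862183, -0.18125806748867035], [0.5177319049835205, -0.2483685463666916], [0.6622284650802612, -0.22116686403751373], [0.649594783782959, -0.1540563851594925]] [ 0.59249736 -0.20246068  0.0080529 ]
```

Request:
drive_tool:
  motion:
    - [[-0.53, 0.5, 0.1], [0, 0, 0], -1]
    - [[0, 1, 0], [0, 0, 0], -1]
    - [[0, 1, 0], [0, 0, 0], -1]
    - [[0, 1, 0], [0, 0, 0], -1]
    - [[0, 1, 0], [0, 0, 0], -1]
    - [[0, 1, 0], [0, 0, 0], -1]
    - [[0, 0, 0], [0, 0, 0], -1]
    - [[0, 0, 0], [0, 0, 0], -1]

```text
time: 3.1
tool_pos: [0.5191, -0.2121, 0.1082]
tool_rot: [-0.544, 0.544, -0.452, 0.451]
contact_force: [0.2, -0.6, 1.4]
gripper_width: 0.999
```

Request:
drive_tool:
  motion:
    - [[0, 0, 0], [0, 0, 0], 1]
    - [[0, 0, 0], [0, 0, 0], 1]
    - [[0, 0, 0], [0, 0, 0], 1]
    - [[0, 0, 0], [0, 0, 0], 1]
    - [[0, 0, 0], [0, 0, 0], 1]
    - [[0, 0, 0], [0, 0, 0], 1]
    - [[0, 0, 0], [0, 0, 0], 1]
    - [[0, 0, 0], [0, 0, 0], 1]

```text
time: 3.9
tool_pos: [0.5199, -0.2132, 0.1093]
tool_rot: [0.544, -0.544, 0.452, -0.452]
contact_force: [-1.2, 0.4, 3.5]
gripper_width: 0.201
```

Request:
drive_tool:
  motion:
    - [[0, -0.2, 0], [0, 0, 0], 1]
    - [[0, -0.5, 0], [0, 0, 0], 1]
    - [[0, -1, 0], [0, 0, 0], 1]
    - [[0, -1, 0], [0, 0, 0], 1]
    - [[0, -1, 0], [0, 0, 0], 1]
    - [[0, -1, 0], [0, 0, 0], 1]
    - [[-0.3, -1, 0], [0, 0, 0], 1]
    - [[-0.6, -1, 0.2], [0, 0, 0], 1]
    - [[-0.8, -0.9, 0.24], [0, 0, 0], 1]
    - [[-1, 0, 0.24], [0, 0, 0], 1]
    - [[-1, 0, 0.24], [0, 0, 0], 1]
    - [[-1, 0, 0.24], [0, 0, 0], 1]

```text
time: 5.1
tool_pos: [0.5265, -0.0912, 0.2997]
tool_rot: [0.544, -0.544, 0.452, -0.452]
contact_force: [0.4, 0.6, -1.8]
gripper_width: 0.199
```

Request:
drive_tool:
  motion:
    - [[-1, 0, 0.24], [0, 0, 0], 1]
    - [[-1, 0, 0.24], [0, 0, 0], 1]
    - [[-1, 0, 0.24], [0, 0, 0], 1]
    - [[-1, 0, 0.24], [0, 0, 0], 1]
    - [[-1, 0, 0.24], [0, 0, 0], 1]
    - [[-1, 0, 0.24], [0, 0, 0], 1]
    - [[-1, 0, 0.24], [0, 0, 0], 1]
    - [[-1, 0, 0.24], [0, 0, 0], 1]
    - [[-1, 0, 0.24], [0, 0, 0], 1]
    - [[-1, 0, 0.24], [0, 0, 0], 1]
    - [[-1, 0, 0.24], [0, 0, 0], 1]
    - [[-0.4, 0, 0.2], [0, 0, 0], 1]

```text
time: 6.3
tool_pos: [0.544, 0.2028, 0.2992]
tool_rot: [0.544, -0.544, 0.452, -0.451]
contact_force: [-0.9, -0.6, -0.7]
gripper_width: 0.201
```

Request:
drive_tool:
  motion:
    - [[0, 0, 0], [0, 1, 0], 1]
    - [[0, 0, 0], [0, 1, 0], 1]
    - [[0, 0, 0], [0, 1, 0], 1]
    - [[0, 0, 0], [0, 1, 0], 1]
    - [[0, 0, 0], [0, 1, 0], 1]
    - [[0, 0, 0], [0, 0.15, 0], 1]
    - [[0, 0, 0], [0, 0, 0], 1]
    - [[0, 0, 0], [0, 0, 0], 1]

```text
time: 7.1
tool_pos: [0.5444, 0.2008, 0.2989]
tool_rot: [-0.43, 0.43, -0.562, 0.562]
contact_force: [-0.8, 0.2, -0.7]
gripper_width: 0.2
```

```bash
python3 - <<'E'
from h import *
import pickle
T=T_tool(); print(T.round(4).tolist())
f=grab('wrist'); f['T']=T; pickle.dump(f,open('w2.pkl','wb')); cv2.imwrite('pics/w2.png',cv2.resize(f['img'],(800,600)))
E
```

```text
[[-0.2617, 0.0, 0.9651, 0.5444], [-0.9651, -0.0001, -0.2617, 0.2008], [0.0001, -1.0, 0.0, 0.2989], [0.0, 0.0, 0.0, 1.0]]
```

View pics/w2.png

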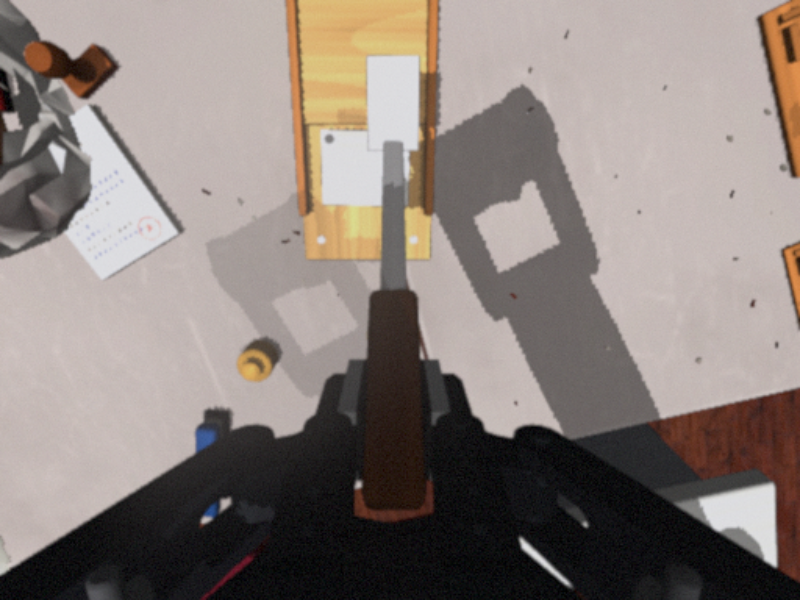

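The foot is at (367–419, 56–150), the plate at (322–408, 130–205), the step line at v≈124 and the board front at v≈259. I'll put these in tool/world coordinates.

```bash
python3 - <<'E'
from h import *
import pickle
f=pickle.load(open('w2.pkl','rb')); P=f['P']; T=f['T']; hsv=cv2.cvtColor(f['img'],cv2.COLOR_BGR2HSV)
Ti=np.linalg.inv(T); tool=lambda p:(Ti[:3,:3]@p+Ti[:3,3])
def box(u0,v0,u1,v1):
    b=np.zeros((384,512),bool); b[int(v0*.64):int(v1*.64),int(u0*.64):int(u1*.64)]=1; return b
def rect(m,z,n):
    m=cv2.morphologyEx(m.astype(np.uint8),cv2.MORPH_OPEN,np.ones((3,3)))>0
    r=cv2.minAreaRect(np.array([cast(f,u,v,z)[:2] for v,u in np.argwhere(m)],np.float32)); b=cv2.boxPoints(r); print(n,m.sum(),r,b.round(4).tolist()); return b
low=(hsv[...,1]<70)&(hsv[...,2]>110)
mf=box(360,45,425,155)&low&(P[...,2]>.1)
p=P[mf]; pt=(p-T[:3,3])@T[:3,:3]; print('foot in tool: med',np.median(pt,0),'lo',np.percentile(pt,1,0),'hi',np.percentile(pt,99,0))
A=np.c_[pt[:,0],pt[:,2],np.ones(len(pt))]; print('foot plane y=',np.linalg.lstsq(A,pt[:,1],rcond=None)[0])
print('y at heel/tip rows',[np.median(pt[(pt[:,2]>a)&(pt[:,2]<a+.01),1]) for a in (.08,.09,.1,.11)])
rect(mf,np.median(p[:,2]),'foot')
mp=box(312,127,425,212)&low&(P[...,2]<.04)&(P[...,2]>.012)
b=rect(mp,.019,'plate'); print('plate z',np.median(P[mp][:,2]))
# visible left edge + front/rear of plate via left part
mb=box(295,127,440,262)&(hsv[...,1]>90)&(P[...,2]<.03)
mfr=box(295,216,440,264)&(hsv[...,1]>90)
rect(mfr,.006,'bayfront')
# step line: columns left, gradient of V near v 124
for u in (312,330,345):
    col=f['img'][int(100*.64):int(140*.64),int(u*.64)].astype(int).sum(1); print(u,int(100*.64),col.tolist())
# plate in board front frame
q=P[mp]; qt=(q-T[:3,3])@T[:3,:3]; print('plate tool x/z', np.percentile(qt,[1,99],0).round(4).tolist())
E
```

```text
foot in tool: med [-7.70779897e-05  9.90763690e-02  1.03122367e-01] lo [-0.01281243  0.09108099  0.08001094] hi [0.0124999  0.10077541 0.1239192 ]
foot plane y= [-0.00510947  0.0290693   0.09584356]
y at heel/tip rows [np.float64(0.09904068115230479), np.float64(0.09916614912230057), np.float64(0.099191680923931), np.float64(0.09899484295370228)]
foot 2039 ((0.6427032351493835, 0.17434342205524445), (0.025600705295801163, 0.044716138392686844), 75.1082763671875) [[0.6177999973297119, 0.16769999265670776], [0.6610000133514404, 0.15620000660419464], [0.6675999760627747, 0.1809999942779541], [0.6244000196456909, 0.19249999523162842]]
plate 1868 ((0.6187347769737244, 0.2072449028491974), (0.07931198179721832, 0.06519600003957748), 74.79405975341797) [[0.5769000053405762, 0.17749999463558197], [0.6398000121116638, 0.16040000319480896], [0.6606000065803528, 0.2370000034570694], [0.5976999998092651, 0.2540999948978424]]
plate z 0.018980613135578417
bayfront 1698 ((0.5561347603797913, 0.22375041246414185), (0.12205774337053299, 0.04130018502473831), 74.78446197509766) [[0.5202000141143799, 0.17030000686645508], [0.5600000023841858, 0.15940000116825104], [0.5921000242233276, 0.27720001339912415], [0.5522000193595886, 0.288100004196167]]
312 64 [540, 543, 548, 549, 536, 542, 537, 531, 524, 521, 520, 517, 529, 521, 480, 398, 462, 530, 541, 538, 542, 546, 551, 524, 513]
330 64 [543, 556, 550, 551, 546, 550, 542, 529, 522, 525, 528, 519, 532, 524, 492, 447, 508, 515, 497, 580, 652, 602, 472, 377, 381]
345 64 [544, 548, 548, 544, 534, 510, 481, 475, 461, 458, 454, 452, 466, 466, 435, 423, 504, 509, 483, 527, 629, 654, 649, 657, 653]
plate tool x/z [[-0.0649, 0.2781, 0.0374], [0.0137, 0.282, 0.1026]]
```

Request:
drive_tool:
  motion:
    - [[-0.2, 0, -0.82], [0, 0, 0], 1]
    - [[-0.2, 0, -0.82], [0, 0, 0], 1]
    - [[-0.2, 0, -0.82], [0, 0, 0], 1]
    - [[-0.2, 0, -0.82], [0, 0, 0], 1]
    - [[-0.22, 0.4, -0.82], [0, 0, 0], 1]
    - [[0, 1, 0], [0, 0, 0], 1]
    - [[0, 1, 0], [0, 0, 0], 1]
    - [[0, 1, 0], [0, 0, 0], 1]
    - [[0, 1, 0], [0, 0, 0], 1]
    - [[0, 1, 0], [0, 0, 0], 1]
    - [[0, 0.8, 0], [0, 0, 0], 1]
    - [[0, 0, 0], [0, 0, 0], 1]

```text
time: 8.35
tool_pos: [0.4496, 0.2518, 0.1402]
tool_rot: [0.427, -0.432, 0.562, -0.561]
contact_force: [-0.3, 0.1, -1.3]
gripper_width: 0.202
```

Request:
drive_tool:
  motion:
    - [[0, 0.6, 0], [0, 0, 0], 1]
    - [[0, 0.4, 0], [0, 0, 0], 1]
    - [[0, 0.2, 0], [0, 0, 0], 1]
    - [[0, 0, 0], [0, 0, 0], 1]
    - [[0, 0, 0], [0, 0, 0], 1]
    - [[0, 0, 0], [0, 0, 0], 1]

```text
time: 8.95
tool_pos: [0.4527, 0.2528, 0.1145]
tool_rot: [-0.43, 0.429, -0.562, 0.562]
contact_force: [-0.0, 0.2, -1.1]
gripper_width: 0.2
```

```bash
python3 - <<'E'
from h import *
import pickle
T=T_tool(); print(T.round(4).tolist()); np.save('T3',T)
f=grab('side'); pickle.dump(f,open('s3.pkl','wb')); c=f['img'][140:210,180:310]
w=grab('wrist')['img']; 
cv2.imwrite('pics/s3.png',np.vstack([cv2.resize(c,(557,300),interpolation=cv2.INTER_CUBIC),cv2.resize(w[0:190,100:452],(557,300))]))
E
```

```text
[[-0.2626, 0.0012, 0.9649, 0.4527], [-0.9649, 0.0005, -0.2626, 0.2528], [-0.0008, -1.0, 0.0011, 0.1145], [0.0, 0.0, 0.0, 1.0]]
```

View pics/s3.png

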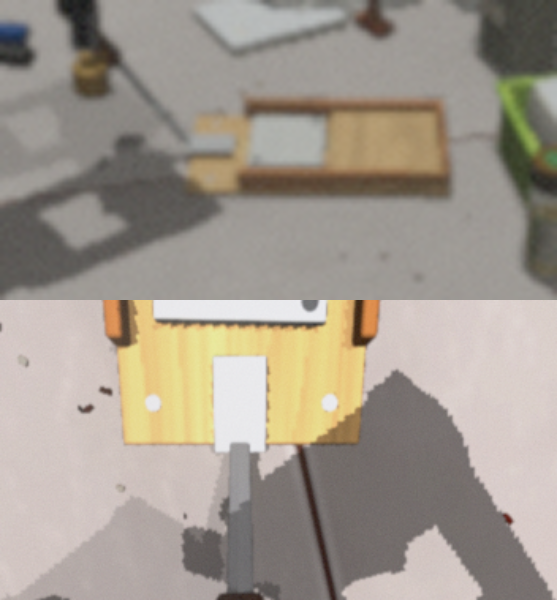

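Wrist view: the foot is central in front of the plate and square to it, with a gap of about 13 mm to the edge. Now the last few millimetres down to the bay floor, watching the force.

Request:
drive_tool:
  motion:
    - [[0, 0.1, 0], [0, 0, 0], 1]
    - [[0, 0.1, 0], [0, 0, 0], 1]
    - [[0, 0, 0], [0, 0, 0], 1]
    - [[0, 0, 0], [0, 0, 0], 1]

```text
time: 9.45
tool_pos: [0.452, 0.2525, 0.1086]
tool_rot: [0.429, -0.43, 0.562, -0.562]
contact_force: [-0.2, 0.3, -1.4]
gripper_width: 0.202
```

Request:
drive_tool:
  motion:
    - [[0, 0.03, 0], [0, 0, 0], 1]
    - [[0, 0, 0], [0, 0, 0], 1]
    - [[0, 0, 0], [0, 0, 0], 1]

```text
time: 9.75
tool_pos: [0.4522, 0.2526, 0.108]
tool_rot: [0.429, -0.429, 0.562, -0.562]
contact_force: [0.2, -0.3, -0.5]
gripper_width: 0.197
```

```bash
python3 - <<'E'
from h import *
f=grab('wrist'); P=f['P']; T=T_tool(); print(manip.state()['tool_pos'],manip.state()['contact_force'])
pt=(P-T[:3,3])@T[:3,:3]; X,Y,Z=pt[...,0],pt[...,1],pt[...,2]
for a in np.arange(.075,.165,.006):
    m=(abs(X)<.009)&(Z>a)&(Z<a+.006)&(Y>.05); g=(abs(abs(X)-.03)<.006)&(Z>a)&(Z<a+.006)
    print(round(a,3),np.nanmedian(P[m][:,2]).round(4),np.nanmedian(P[g][:,2]).round(4),m.sum(),g.sum())
E
```

```text
[0.4522351  0.25256764 0.10812469] [ 0.07095815  0.07817781 -1.21074369]
0.075 0.0172 -0.0003 170 203
0.081 0.0094 0.0 184 237
0.087 0.0088 0.006 184 234
0.093 0.0089 0.0058 182 248
0.099 0.0091 0.0059 184 257
0.105 0.009 0.0059 204 249
0.111 0.009 0.0059 194 274
0.117 0.009 0.0058 195 253
0.123 0.0062 0.0059 184 280
0.129 0.0059 0.006 204 286
0.135 0.007 0.0067 347 475
0.141 0.0189 0.0189 164 221
0.147 nan nan 0 0
0.153 nan nan 0 0
0.159 nan nan 0 0
0.165 nan nan 0 0
  return np.nanmean(a, axis, out=out, keepdims=keepdims)
```

Request:
drive_tool:
  motion:
    - [[0, 0, 0.2], [0, 0, 0], 1]
    - [[0, 0, 0.2], [0, 0, 0], 1]
    - [[0, 0, 0.2], [0, 0, 0], 1]
    - [[0, 0, 0.2], [0, 0, 0], 1]
    - [[0, 0, 0.2], [0, 0, 0], 1]
    - [[0, 0, 0.14], [0, 0, 0], 1]
    - [[0, 0, 0.14], [0, 0, 0], 1]
    - [[0, 0, 0], [0, 0, 0], 1]
    - [[0, 0, 0], [0, 0, 0], 1]

```text
time: 10.7
tool_pos: [0.483, 0.2441, 0.1079]
tool_rot: [0.429, -0.429, 0.562, -0.562]
contact_force: [-0.6, -0.4, -0.5]
gripper_width: 0.203
```

```bash
python3 - <<'E'
from h import *
O=np.array([.6568,.1965]); ex=np.array([.9651,-.2617]); ey=np.array([.2617,.9651])
f=grab('side'); P=f['P']; T=T_tool(); s=manip.state(); print(s['tool_pos'],s['contact_force'], 'tcp board',(s['tool_pos'][:2]-O)@ex,(s['tool_pos'][:2]-O)@ey)
B=(P[...,:2]-O); X=B@ex; Y=B@ey; hsv=cv2.cvtColor(f['img'],cv2.COLOR_BGR2HSV)
m=(abs(X)<.12)&(abs(Y)<.045)&(hsv[...,1]<70)&(P[...,2]<.04)
print('plate x range side',np.nanpercentile(X[m&(abs(Y)>.016)],[1,50,99]), np.nanmedian(P[m][:,2]))
w=grab('wrist'); PB=(w['P'][...,:2]-O); X=PB@ex;Y=PB@ey; Z=w['P'][...,2]
for a in np.arange(-.09,-.05,.003):
    k=(X>a)&(X<a+.003)&(abs(Y)<.035)&(abs(Y)>.016); print(a.round(3),np.nanmedian(Z[k]).round(4) if k.any() else None,end=' ')
c=f['img'][140:210,180:310]
cv2.imwrite('pics/s4.png',np.vstack([cv2.resize(c,(557,300),interpolation=cv2.INTER_CUBIC),cv2.resize(w['img'][0:190,100:452],(557,300))]))
E
```

```text
[0.48300834 0.24413421 0.10793947] [-0.6058198   0.17109356 -1.54423876] tcp board -0.18019220242593645 0.0004904943843978826
plate x range side [-0.10796481 -0.02930184  0.11959683] 0.019154074658231046
-0.09 0.006 -0.087 0.006 -0.084 0.006 -0.081 0.0061 -0.078 0.006 -0.075 0.006 -0.072 0.0059 -0.069 0.015 -0.066 0.019 -0.063 0.0191 -0.06 0.0191 -0.057 0.019 -0.054 0.019 -0.051 0.0191
```

View pics/s4.png

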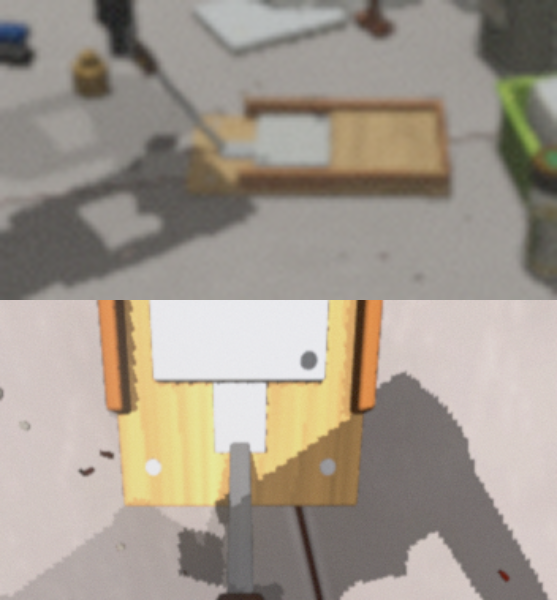

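The plate is about 2 mm short of the step, and the foot is 12 mm under it, up against the pegs. Next I lift to about 45° and hold.

Request:
drive_tool:
  motion:
    - [[0, -0.18, 0.01], [0, 0, 0], 1]
    - [[0, -0.18, 0.01], [0, 0, 0], 1]
    - [[0, -0.18, 0.01], [0, 0, 0], 1]
    - [[0, -0.18, 0.02], [0, 0, 0], 1]
    - [[0, -0.22, 0.09], [0, 0, 0], 1]
    - [[0, -0.22, 0.09], [0, 0, 0], 1]
    - [[0, -0.15, 0.1], [0, 0, 0], 1]
    - [[0, -0.15, 0.1], [0, 0, 0], 1]
    - [[0, 0, 0], [0, 0, 0], 1]
    - [[0, 0, 0], [0, 0, 0], 1]
    - [[0, 0, 0], [0, 0, 0], 1]
    - [[0, 0, 0], [0, 0, 0], 1]

```text
time: 12.0
tool_pos: [0.4919, 0.2419, 0.1453]
tool_rot: [0.428, -0.43, 0.563, -0.561]
contact_force: [-9.0, 1.0, 4.6]
gripper_width: 0.201
```

```bash
cat > look.py <<'E'
from h import *
import sys
O=np.array([.6568,.1965]); ex=np.array([.9651,-.2617]); ey=np.array([.2617,.9651])
s=manip.state(); print(s['tool_pos'],s['contact_force'],'tcp board',(s['tool_pos'][:2]-O)@ex,(s['tool_pos'][:2]-O)@ey)
f=grab('side'); w=grab('wrist')
for n,g in (('side',f),('wrist',w)):
    PB=g['P'][...,:2]-O; X=PB@ex;Y=PB@ey; Z=g['P'][...,2]; hsv=cv2.cvtColor(g['img'],cv2.COLOR_BGR2HSV)
    print(n,end=': ')
    for a in np.arange(-.08,.1,.006):
        k=(X>a)&(X<a+.006)&(abs(Y)<.037)&(abs(Y)>.016)
        if k.sum()>5: print(int(round(a*1000)),(np.nanpercentile(Z[k],[50,98])*1000).round(1).tolist(),end=' ')
    print()
c=f['img'][130:200,180:310]
cv2.imwrite(sys.argv[1],np.vstack([cv2.resize(c,(557,300),interpolation=cv2.INTER_CUBIC),cv2.resize(w['img'][0:190,100:452],(557,300))]))
E
python3 look.py pics/s5.png
```

```text
[0.49192521 0.24188925 0.14525553] [-8.9610314   1.03184258  4.62285391] tcp board -0.17099902252154342 0.0006574367145969137
side: -80 [8.1, 11.3] -74 [6.0, 10.0] -68 [8.7, 9.8] -62 [7.6, 9.3] -56 [31.8, 58.5] -50 [58.3, 61.7] -44 [50.9, 58.7] -38 [46.4, 51.9] -32 [43.4, 48.0] -26 [38.6, 43.0] -20 [34.4, 36.9] -14 [28.5, 33.8] -8 [25.8, 30.0] -2 [20.9, 23.7] 4 [17.5, 19.0] 10 [16.1, 18.7] 16 [17.4, 19.2] 28 [16.5, 20.1] 34 [17.5, 21.4] 40 [18.1, 20.0] 46 [18.0, 19.7] 52 [17.5, 19.6] 58 [17.7, 20.6] 64 [17.1, 18.6] 70 [17.1, 19.0] 76 [17.0, 18.7] 82 [17.2, 19.1] 88 [17.7, 20.6] 94 [24.1, 29.7] 
wrist: -80 [6.0, 7.6] -74 [6.0, 7.4] -68 [5.9, 7.7] -62 [6.1, 53.8] -56 [54.7, 59.0] -50 [54.6, 57.7] -44 [50.2, 53.4] -38 [45.5, 48.2] -32 [40.6, 43.3] -26 [36.0, 38.7] -20 [32.7, 32.8]
```

View pics/s5.png

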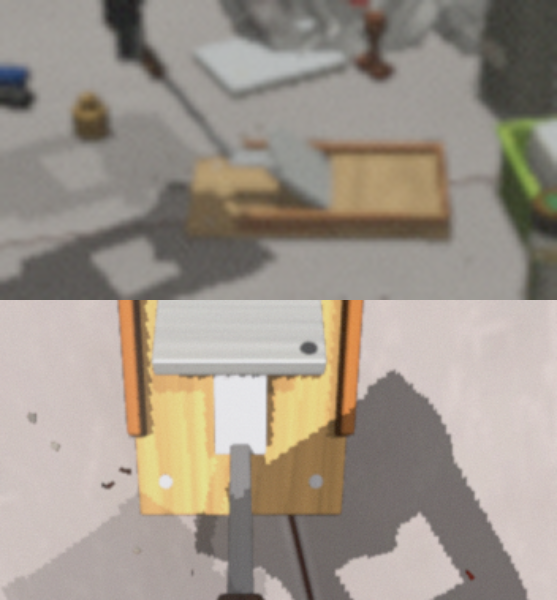

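The plate is held at about 38°. Its rear edge is bearing on the step edge, with a horizontal push of 9 N. I'll continue in stages, going up more than forward.

Request:
drive_tool:
  motion:
    - [[0, -0.14, 0.04], [0, 0, 0], 1]
    - [[0, -0.14, 0.08], [0, 0, 0], 1]
    - [[0, -0.12, 0.1], [0, 0, 0], 1]
    - [[0, -0.1, 0.1], [0, 0, 0], 1]
    - [[0, -0.09, 0.1], [0, 0, 0], 1]
    - [[0, 0, 0], [0, 0, 0], 1]
    - [[0, 0, 0], [0, 0, 0], 1]

```text
time: 12.8
tool_pos: [0.5039, 0.2387, 0.1599]
tool_rot: [-0.43, 0.429, -0.562, 0.562]
contact_force: [-4.8, 0.2, 3.7]
gripper_width: 0.201
```

```bash
python3 look.py pics/s6.png
```

```text
[0.50393294 0.23865271 0.15985642] [-4.7706052   0.19402079  3.70933183] tcp board -0.15856335996548732 0.0006762667279052656
side: -80 [7.6, 9.4] -74 [7.6, 8.8] -68 [7.7, 8.8] -62 [8.1, 9.8] -56 [7.3, 9.3] -50 [7.8, 51.8] -38 [7.7, 75.3] -32 [69.8, 76.9] -26 [62.7, 72.0] -20 [54.3, 57.9] -14 [43.7, 50.2] -8 [34.4, 36.5] -2 [22.7, 27.1] 4 [17.3, 18.9] 10 [17.0, 18.6] 16 [17.7, 19.4] 22 [16.8, 19.6] 28 [17.9, 19.9] 34 [17.1, 20.5] 40 [17.2, 19.8] 46 [17.0, 21.5] 52 [17.0, 19.1] 58 [17.3, 20.3] 64 [17.6, 19.2] 70 [18.5, 19.6] 76 [17.5, 19.1] 82 [16.9, 18.9] 88 [16.9, 19.6] 94 [21.9, 28.9] 
wrist: -80 [5.9, 7.5] -74 [6.1, 7.5] -68 [6.0, 7.4] -62 [6.0, 7.4] -56 [6.1, 7.4] -50 [6.1, 7.7] -44 [6.0, 71.3] -38 [71.8, 75.0] -32 [65.8, 74.9] -26 [59.4, 64.9] -20 [48.8, 54.2] -14 [37.8, 42.7] -8 [26.9, 31.7] -2 [16.4, 20.6]
```

Request:
drive_tool:
  motion:
    - [[0, -0.1, 0.12], [0, 0, 0], 1]
    - [[0, -0.09, 0.12], [0, 0, 0], 1]
    - [[0, -0.08, 0.13], [0, 0, 0], 1]
    - [[0, -0.06, 0.13], [0, 0, 0], 1]
    - [[0, -0.05, 0.14], [0, 0, 0], 1]
    - [[0, -0.04, 0.14], [0, 0, 0], 1]
    - [[0, -0.04, 0.14], [0, 0, 0], 1]
    - [[0, -0.03, 0.1], [0, 0, 0], 1]
    - [[0, 0, 0], [0, 0, 0], 1]
    - [[0, 0, 0], [0, 0, 0], 1]

```text
time: 13.9
tool_pos: [0.5281, 0.2318, 0.1713]
tool_rot: [0.429, -0.429, 0.562, -0.562]
contact_force: [0.2, -0.4, 0.1]
gripper_width: 0.199
```

```bash
python3 look.py pics/s7.png
```

```text
[0.52809749 0.2318231  0.17128251] [ 0.15405068 -0.37547371  0.06758144] tcp board -0.13345484397414914 0.00040888137907385547
side: -80 [440.1, 482.0] -74 [450.3, 474.9] -68 [6.8, 461.9] -62 [7.4, 8.4] -50 [7.8, 8.1] -44 [7.5, 9.8] -38 [6.7, 8.5] -26 [7.7, 63.1] -14 [6.4, 8.3] -8 [64.1, 84.3] -2 [73.3, 85.5] 4 [17.8, 19.5] 10 [17.6, 18.3] 16 [18.1, 19.6] 28 [18.7, 19.5] 34 [17.0, 18.9] 40 [18.0, 19.8] 46 [18.4, 19.8] 52 [17.8, 19.8] 58 [17.8, 20.2] 64 [18.2, 20.5] 70 [17.9, 19.6] 76 [16.7, 18.8] 82 [18.2, 18.9] 88 [17.6, 20.7] 94 [22.5, 28.0] 
wrist: -80 [5.9, 7.6] -74 [6.0, 7.4] -68 [5.9, 7.4] -62 [5.9, 7.5] -56 [6.1, 7.5] -50 [6.0, 7.5] -44 [6.0, 7.6] -38 [6.1, 7.4] -32 [6.0, 7.5] -26 [6.0, 7.6] -20 [5.8, 7.3] -14 [34.9, 70.4] -8 [74.5, 83.2] -2 [81.9, 83.4] 16 [16.1, 17.4] 22 [16.1, 17.7] 28 [15.9, 17.4]
```

The plate is at about 88–90°, standing on the deck edge. Now I push it past the balance point.

Request:
drive_tool:
  motion:
    - [[0, -0.01, 0.12], [0, 0, 0], 1]
    - [[0, -0.01, 0.12], [0, 0, 0], 1]
    - [[0, 0, 0.12], [0, 0, 0], 1]
    - [[0, 0, 0.12], [0, 0, 0], 1]
    - [[0, 0.02, 0.12], [0, 0, 0], 1]
    - [[0, 0.02, 0.12], [0, 0, 0], 1]
    - [[0, 0.02, 0.12], [0, 0, 0], 1]
    - [[0, 0, 0], [0, 0, 0], 1]
    - [[0, 0, 0], [0, 0, 0], 1]
    - [[0, 0, 0], [0, 0, 0], 1]
    - [[0, 0, 0], [0, 0, 0], 1]

```text
time: 15.1
tool_pos: [0.5485, 0.2264, 0.1707]
tool_rot: [-0.43, 0.429, -0.562, 0.562]
contact_force: [0.8, -1.1, 1.5]
gripper_width: 0.2
```

```bash
python3 look.py pics/s8.png
```

```text
[0.548488   0.22639953 0.17073364] [ 0.8371689  -1.08512727  1.52958689] tcp board -0.11235661457941189 0.0005107890189864073
side: -80 [325.5, 434.0] -74 [8.1, 10.4] -68 [415.3, 487.2] -62 [426.6, 483.0] -56 [444.4, 478.8] -50 [448.2, 469.6] -44 [8.2, 10.0] -38 [7.2, 9.7] -26 [7.1, 7.9] -14 [7.8, 9.3] -8 [8.7, 35.3] -2 [34.8, 41.3] 4 [39.1, 54.4] 10 [58.3, 73.7] 16 [66.2, 76.2] 22 [77.6, 81.6] 28 [17.7, 19.6] 34 [16.3, 19.2] 40 [17.3, 22.0] 46 [18.2, 20.3] 52 [17.7, 19.2] 58 [18.4, 19.5] 64 [17.4, 20.6] 70 [16.6, 19.2] 76 [17.2, 20.4] 82 [18.3, 20.3] 88 [17.0, 18.0] 94 [22.4, 28.1] 
wrist: -80 [5.9, 7.1] -74 [5.9, 7.5] -68 [5.9, 7.6] -62 [5.9, 7.4] -56 [6.0, 7.3] -50 [5.9, 7.3] -44 [5.9, 7.2] -38 [6.0, 7.6] -32 [6.0, 7.5] -26 [5.9, 7.5] -20 [6.0, 7.4] -14 [5.9, 7.3] -8 [23.4, 40.9] -2 [39.6, 54.7] 4 [53.9, 69.6] 10 [67.4, 71.9] 16 [77.3, 80.2] 22 [77.5, 79.3] 40 [16.2, 17.4] 46 [16.0, 17.6] 52 [15.9, 16.6]
```

View pics/s8.png

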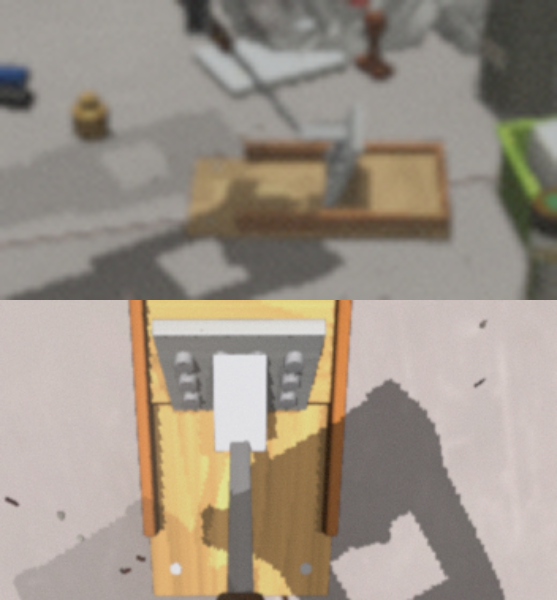

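The plate leans at about 112° and hasn't dropped yet. The upper peg row is catching the underside of the foot, so I raise the foot slightly to release it.

Request:
drive_tool:
  motion:
    - [[0, -0.06, 0.04], [0, 0, 0], 1]
    - [[0, -0.06, 0.04], [0, 0, 0], 1]
    - [[0, -0.06, 0.04], [0, 0, 0], 1]
    - [[0, 0, 0], [0, 0, 0], 1]
    - [[0, 0, 0], [0, 0, 0], 1]
    - [[0, 0, 0], [0, 0, 0], 1]

```text
time: 15.8
tool_pos: [0.5512, 0.2256, 0.1748]
tool_rot: [0.429, -0.43, 0.562, -0.562]
contact_force: [0.3, 0.8, -0.8]
gripper_width: 0.197
```

```bash
python3 look.py pics/s9.png
```

```text
[0.55115202 0.22557677 0.17481055] [ 0.31397926  0.7947001  -0.77286699] tcp board -0.10957025996049433 0.00041391690661769787
side: -80 [341.6, 402.6] -74 [160.1, 462.1] -62 [423.9, 490.5] -56 [443.8, 485.8] -50 [451.8, 477.6] -44 [444.5, 463.6] -38 [6.3, 8.7] -26 [8.1, 9.1] -14 [7.7, 8.7] -8 [7.0, 9.5] -2 [16.0, 17.9] 4 [22.6, 65.8] 16 [25.5, 30.7] 22 [28.2, 31.8] 28 [24.5, 26.6] 34 [26.6, 30.2] 40 [26.6, 30.1] 46 [25.7, 31.3] 52 [28.3, 32.0] 58 [26.2, 27.9] 64 [25.0, 28.4] 70 [18.4, 27.1] 76 [17.9, 19.6] 82 [16.7, 18.1] 88 [17.1, 19.3] 94 [22.1, 27.8] 
wrist: -80 [5.9, 7.2] -74 [5.9, 7.3] -68 [5.8, 7.3] -62 [5.9, 7.5] -56 [6.0, 7.6] -50 [5.8, 7.2] -44 [5.9, 7.2] -38 [6.0, 7.5] -32 [6.0, 7.4] -26 [5.9, 7.3] -20 [6.0, 7.3] -14 [6.0, 7.3] -8 [6.1, 7.5] -2 [16.2, 24.7] 4 [24.0, 25.6] 10 [24.0, 29.1] 16 [25.0, 30.3] 22 [24.3, 29.8] 28 [24.3, 29.9] 34 [25.1, 30.4] 40 [24.1, 27.9] 46 [24.6, 30.1] 52 [24.4, 29.2]
```

The plate now lies flat on the deck, top face at 24 mm and peg ends at 29 mm. Next I return the lifter.

Request:
drive_tool:
  motion:
    - [[0, -1, 0], [0, 0, 0], 1]
    - [[0, -1, 0], [0, 0, 0], 1]
    - [[0, -1, 0], [0, 0, 0], 1]
    - [[0, -1, 0], [0, 0, 0], 1]
    - [[0, -1, 0], [0, 0, 0], 1]
    - [[0, 0, 0], [0, -1, 0], 1]
    - [[0, 0, 0], [0, -1, 0], 1]
    - [[0, 0, 0], [0, -1, 0], 1]
    - [[0, 0, 0], [0, -1, 0], 1]
    - [[0, 0, 0], [0, -1, 0], 1]
    - [[0, 0, 0], [0, -0.15, 0], 1]
    - [[0, 0, 0], [0, 0, 0], 1]

```text
time: 17.1
tool_pos: [0.5513, 0.2256, 0.3]
tool_rot: [-0.543, 0.543, -0.452, 0.452]
contact_force: [-0.7, -0.5, -1.0]
gripper_width: 0.195
```

Request:
drive_tool:
  motion:
    - [[0.9, 0, -0.25], [0, 0, 0], 1]
    - [[0.95, 0, -0.25], [0, 0, 0], 1]
    - [[0.95, 0, -0.25], [0, 0, 0], 1]
    - [[0.95, 0, -0.25], [0, 0, 0], 1]
    - [[0.95, 0, -0.25], [0, 0, 0], 1]
    - [[0.95, 0, -0.25], [0, 0, 0], 1]
    - [[0.95, 0, -0.25], [0, 0, 0], 1]
    - [[0.95, 0, -0.25], [0, 0, 0], 1]
    - [[0.95, 0, -0.25], [0, 0, 0], 1]
    - [[0.95, 0, -0.25], [0, 0, 0], 1]
    - [[0.95, 0, -0.25], [0, 0, 0], 1]
    - [[0.95, 0, -0.25], [0, 0, 0], 1]

```text
time: 18.3
tool_pos: [0.5292, -0.0681, 0.3001]
tool_rot: [0.543, -0.543, 0.452, -0.452]
contact_force: [-0.4, 0.1, -1.1]
gripper_width: 0.2
```

Request:
drive_tool:
  motion:
    - [[0.95, 0, -0.25], [0, 0, 0], 1]
    - [[0.95, 0, -0.25], [0, 0, 0], 1]
    - [[0.95, 0, -0.25], [0, 0, 0], 1]
    - [[0.95, 0, -0.25], [0, 0, 0], 1]
    - [[0.95, 0, -0.25], [0, 0, 0], 1]
    - [[0.9, 0, -0.22], [0, 0, 0], 1]
    - [[0, 0, 0], [0, 0, 0], 1]
    - [[0, 0, 0], [0, 0, 0], 1]
    - [[0, 0, 0], [0, 0, 0], 1]

```text
time: 19.2
tool_pos: [0.5192, -0.2119, 0.3001]
tool_rot: [0.544, -0.544, 0.452, -0.452]
contact_force: [-0.1, 0.4, -0.8]
gripper_width: 0.196
```

```bash
cat > foot.py <<'E'
from h import *
T=T_tool(); print(T.round(4).tolist())
f=grab('wrist'); P=f['P']; hsv=cv2.cvtColor(f['img'],cv2.COLOR_BGR2HSV)
pt=(P-T[:3,3])@T[:3,:3]; X,Y,Z=pt[...,0],pt[...,1],pt[...,2]
m=(hsv[...,1]<70)&(hsv[...,2]>110)&(abs(X)<.02)&(Z>.07)&(Z<.14)&(Y>.07)&(Y<.12)
p=pt[m]; print('foot tool lo/med/hi',np.percentile(p,[1,50,99],0).round(4).tolist())
print([np.median(p[(p[:,2]>a)&(p[:,2]<a+.01),1]).round(4) for a in (.08,.09,.1,.11)])
r=cv2.minAreaRect(p[:,[0,2]].astype(np.float32)); print(r)
E
python3 foot.py
```

```text
[[0.1829, 0.0, 0.9831, 0.5192], [-0.9831, 0.0004, 0.1829, -0.2119], [-0.0004, -1.0, 0.0001, 0.3001], [0.0, 0.0, 0.0, 1.0]]
foot tool lo/med/hi [[-0.0126, 0.0788, 0.0711], [0.0001, 0.099, 0.1014], [0.0127, 0.1007, 0.1237]]
[np.float64(0.0991), np.float64(0.0991), np.float64(0.0991), np.float64(0.0991)]
((-2.358667552471161e-05, 0.09716970473527908), (0.053651418536901474, 0.026001164689660072), 89.76984405517578)
```

Request:
drive_tool:
  motion:
    - [[0.03, 1, 0.01], [0, 0, 0], 1]
    - [[0, 1, 0], [0, 0, 0], 1]
    - [[0, 1, 0], [0, 0, 0], 1]
    - [[0, 1, 0], [0, 0, 0], 1]
    - [[0, 1, 0], [0, 0, 0], 1]
    - [[0, 0.8, 0], [0, 0, 0], 1]
    - [[0, 0.6, 0], [0, 0, 0], 1]
    - [[0, 0.4, 0], [0, 0, 0], 1]
    - [[0, 0.4, 0], [0, 0, 0], 1]
    - [[0, 0.3, 0], [0, 0, 0], 1]
    - [[0, 0, 0], [0, 0, 0], 1]
    - [[0, 0, 0], [0, 0, 0], 1]

```text
time: 20.45
tool_pos: [0.5198, -0.2136, 0.1131]
tool_rot: [0.544, -0.544, 0.452, -0.452]
contact_force: [-0.9, 1.4, -0.9]
gripper_width: 0.197
```

Request:
drive_tool:
  motion:
    - [[0, 0.06, 0], [0, 0, 0], 1]
    - [[0, 0.04, 0], [0, 0, 0], 1]
    - [[0, 0, 0], [0, 0, 0], 1]
    - [[0, 0, 0], [0, 0, 0], 1]

```text
time: 20.85
tool_pos: [0.5195, -0.2134, 0.1102]
tool_rot: [0.544, -0.544, 0.452, -0.452]
contact_force: [0.5, -0.3, -0.7]
gripper_width: 0.201
```

Request:
drive_tool:
  motion:
    - [[0, 0.03, 0], [0, 0, 0], 1]
    - [[0, 0, 0], [0, 0, 0], 1]
    - [[0, 0, 0], [0, 0, 0], 1]

```text
time: 21.15
tool_pos: [0.5198, -0.2135, 0.1096]
tool_rot: [0.544, -0.544, 0.452, -0.452]
contact_force: [0.6, -0.6, -0.2]
gripper_width: 0.203
```

Request:
drive_tool:
  motion:
    - [[0, 0, 0], [0, 0, 0], 0]
    - [[0, 0, 0], [0, 0, 0], -1]
    - [[0, 0, 0], [0, 0, 0], -1]
    - [[0, 0, 0], [0, 0, 0], -1]
    - [[0, 0, 0], [0, 0, 0], -1]
    - [[0, 0, 0], [0, 0, 0], -1]
    - [[0, 0, 0], [0, 0, 0], -1]
    - [[0, 0, 0], [0, 0, 0], -1]

```text
time: 21.95
tool_pos: [0.5195, -0.2134, 0.1093]
tool_rot: [0.544, -0.544, 0.452, -0.452]
contact_force: [0.5, 0.6, -0.0]
gripper_width: 1.0
```

Request:
drive_tool:
  motion:
    - [[0, -0.5, 0], [0, 0, 0], -1]
    - [[0, -1, 0], [0, 0, 0], -1]
    - [[0, -1, 0], [0, 0, 0], -1]
    - [[0, -1, 0], [0, 0, 0], -1]
    - [[0, -1, 0], [0, 0, 0], -1]
    - [[0, -1, 0], [0, 0, 0], -1]
    - [[0, 0, 0], [0, 0, 0], -1]
    - [[0, 0, 0], [0, 0, 0], -1]
    - [[0, 0, 0], [0, 0, 0], -1]
    - [[0, 0, 0], [0, 0, 0], -1]

```text
time: 22.95
tool_pos: [0.5188, -0.213, 0.2451]
tool_rot: [-0.544, 0.544, -0.453, 0.451]
contact_force: [-0.2, -0.3, -0.2]
gripper_width: 1.0
```

```bash
python3 - <<'E'
from h import *
print(manip.state()['tool_pos'],manip.state()['contact_force'])
f=grab('wrist'); P=f['P']; hsv=cv2.cvtColor(f['img'],cv2.COLOR_BGR2HSV)
h=np.array([.602,-.1977]); ex=np.array([.983,.184]); ey=np.array([-.184,.983]); X=(P[...,:2]-h)@ex; Y=(P[...,:2]-h)@ey
m=(hsv[...,1]<60)&(hsv[...,2]>110)&(abs(Y)<.02)&(X>-.005)&(X<.06)&(P[...,2]<.02)
r=cv2.minAreaRect(np.array([cast(f,u,v,.0105)[:2] for v,u in np.argwhere(m)],np.float32)); print('foot',m.sum(),r,cv2.boxPoints(r).round(4).tolist(),np.median(P[m][:,2]))
m=(abs(Y)<.015)&(X<-.055)&(X>-.12)&(P[...,2]>.09); p=P[m]; print('handle',m.sum(),p.mean(0),p.min(0),p.max(0))
s=grab('side')
im=np.vstack([cv2.resize(s['img'][120:320,140:340],(400,400))[:300],cv2.resize(f['img'][20:240,150:443],(400,300))])
cv2.imwrite('pics/end.png',im)
O=np.array([.6568,.1965]); bx=np.array([.9651,-.2617]); by=np.array([.2617,.9651]); X=(s['P'][...,:2]-O)@bx; Y=(s['P'][...,:2]-O)@by
hs=cv2.cvtColor(s['img'],cv2.COLOR_BGR2HSV); m=(abs(Y)<.045)&(X>-.02)&(X<.09)&(hs[...,1]<70)&(s['P'][...,2]>.02); print('plate x',np.percentile(X[m],[3,50,97]))
for n,(u,v) in dict(spice=(483,280),jar=(383,435),weight=(314,243)).items(): print(n,s['P'][int(v*.64),int(u*.64)].round(3))
E
```

```text
[ 0.51879059 -0.21300066  0.24506396] [-0.2455176  -0.31157936 -0.20006212]
foot 894 ((0.6280937790870667, -0.19282862544059753), (0.0622432716190815, 0.03688756376504898), 10.474228858947754) [[0.5940999984741211, -0.18029999732971191], [0.6007999777793884, -0.21660000085830688], [0.6620000004768372, -0.2053000032901764], [0.6553000211715698, -0.16899999976158142]] 0.010489554369951304
handle 7651 [ 0.52991829 -0.21131257  0.2982939 ] [ 0.49849114 -0.22616936  0.09461631] [ 0.54936691 -0.19464827  0.34378197]
plate x [0.02872474 0.05078395 0.07073359]
spice [ 0.778 -0.019  0.108]
jar [ 0.488 -0.334  0.064]
weight [0.463 0.363 0.03 ]
```

View pics/end.png

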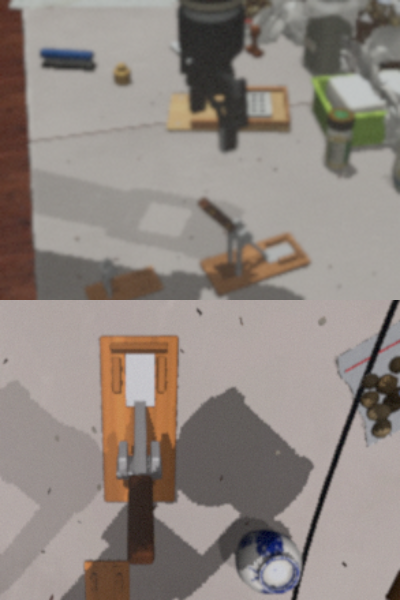

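The foot lies flat between the fences, the shaft is in the saddle and the plate is on the deck. Nothing else has moved and the gripper is clear, so I'm handing in.

```bash
python3 -c "
from plant import manip
print(manip.job_done(), manip.state()['time'])"
```

```text
the job is handed in; nothing more can be done
the job is handed in; nothing more can be done
```

I took the lifter from its stand, tipped the plate over the step and put the lifter back. I handed the job in at about 23 s of the 61 s allowed; no verdict was reported.

**How it went:**
- **First lift:** I slid the foot under the front edge until it met the pegs. I then raised the plate to about 38° and held it there, with at most about 9 N read at the wrist.
- **Tipping:** I took it up through 61° and 90°. At about 112° the pegs caught the underside of the foot, so I raised the foot a few millimetres and the plate dropped onto the deck.

**Last checks:**
- **Plate:** flat on the deck with pegs up, slab face 24 mm and peg ends about 29 mm above the table. Its centre is about 37 mm behind the step, measured just after it dropped, before I returned the lifter. In the final side view the gripper hid part of the plate, so that reading (29–71 mm) covers only the visible part.
- **Lifter:** the foot is flat on the stand between the fences, its top at 10.5 mm, and the shaft is in the saddle. I released it within about 1 mm of where I had gripped it.
- **Failed check:** my final foot rectangle came out too large (62 x 37 mm), and the handle average picked up gripper pixels. For the lifter's home position I relied on the picture, the foot height and the release pose instead.
- **Spice jar, jar and weight:** single-point readings agree with the start to within about 6 mm, which is roughly the noise.

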